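File a filter cube and lock the row

ROBOT

A 7-joint arm with a two-finger parallel gripper is mounted at the origin on the work surface. World frame = base frame: x ahead of the robot, y to its left, z up, the work surface at z = 0. Lengths are in m, angles in rad, forces in N, time in s.
With the tool pointing down it reaches from about 0.425 to 0.925 m from the base axis. Payload 6.8 kg.
Tool frame: the origin (TCP) lies between the finger pads; the fingertips stand 17 mm ahead of it and the grasp point (between the pads) lies 2 mm behind it; z points along the fingers, y is the direction in which the jaws open and shut (so a half turn about z gives the same grasp; the last joint's range is limited). The gripper opens to 85 mm and grips with 20 to 120 N. Pads are 22 mm wide; open, the fingers measure 114 mm over their backs; the gripper's body (76 mm by 85 mm) begins 54 mm behind the grasp point. The pads swing forward as they close: fully open they stand 13 mm farther back than shut.
Start: joints at [-1.259, 0.477, 0.022, 1.555, -0.011, 1.109, -0.083], TCP at [0.275, 0.616, 0.248] pointing down, gripper open.
Joint ranges: [-2.96, 2.96], [-0.34, 2.1], [-1.41, 1.46], [0.24, 2.44], [-1.37, 4.51], [0.17, 1.92], [-2.96, 2.96]. Speed limits (rad/s): [2.39, 2.39, 3.14, 3.14, 3.14, 3.14, 3.14].

INTERFACE

Orientations are given as a unit quaternion [w, x, y, z].
In Python, from station import bot gives the robot as it stands. The module is installed in compiled form; this text tells all that it offers.
- The arm moves only by the tool carry_out, never from a script. Its argument "moves" is a list of rows, each a list of 3 entries, a list of its own where there are three numbers: the turn, a rotation vector about the tool's x, y, z in degrees, then the shift along the tool's x, y, z in cm, then the finger opening in cm, from 0 to 8.54. A call has 1 to 5 rows; each row is the pose to reach, as a shift and turn from the pose commanded when the call began, along the tool's axes at that moment; what a row does not reach only later rows make up. A row lasts 1/8 s, in which the tool goes at most 62.5 mm and 10.7 degrees, less where a joint would pass 70% of its speed; a pose out of reach is approached as far as the arm can. A call with a gripper value outside its range is refused whole. The fingers move at their own pace and stop on an object; "newtons" is the grip in N (left out, the last holds). Time passes only in rows, so rows that repeat a pose let the fingers close. It gives the time, the measured TCP pose, the force and the opening at its end, in the units of the state.
- bot.get_obs(): the state, without advancing time (a new reading comes with each control period).
- bot.read_camera(name): name is "scene" or "side" or "wrist"; returns the picture (384x512x3 uint8, red, green, blue); there is no depth.
- bot.camera_info(name): a dict with "vertical_fov" (degrees; the focal length in pixels is half the picture's height over the tangent of half this angle, whatever the lens; pixels are square), "cx", "cy" (the principal point, pixels), "position" and "attitude" of the camera in the world. Camera axes: x right, y up, looking along -z (the intrinsics and any distortion apply to the point x, -y, -z); pixel columns grow to the right and rows downward; lengths in m; the calibration is good to about 2 mm. The wrist camera is an equidistant fisheye: a pixel r from the principal point sees the ray r / f radians off the axis. A picture is of the moment at which its call begins: read the wrist's pose just before it. camera_info takes no time and is no camera call; for the wrist camera it gives the pose at the moment of the call.
- bot.hand_in(): hands the job in, once; it reports no verdict.
Trained networks look in the newest picture that a camera, given by its name, has taken for a name from the list of things; names that differ only in an ending like _2 or _b are one class to them, and where a whole thing is asked for, a point or a joint stands for the part that bears it (a point fixed in the world has none). Each returns a list of dicts, best first, with "score" (0 to 1); they miss things now and then, are a little off and sometimes report something else, mostly with a low value. They report only what shows in the picture. A call takes as long as a camera call. They do not tell look-alikes from the thing itself.
- bot.silhouettes(label, camera): "region" (384x512 bool, what is visible of it) and "location" ([column, row] in pixels, amid what is visible of it).
The state is a dict: "t": time; "q": joint angles; "joint_vel": joint speeds; "joint_torque": joint torques, N m; "eef_pos": TCP position; "tool_rot": TCP orientation; "contact_force": force on the tool from outside, world axes, zero at the start; "torque": the same for the moment, N m; "gripper_width": opening from 0.0 (shut) to 1.0 (fully open).
Only numpy, scipy, OpenCV 4.12 (cv2) and the standard library are available. Lean on these libraries where they do the work, as an engineer would, in place of code of your own. Each camera call takes 0.05 s, during which the arm holds its last target. There are 200 camera calls.

TASK

On the microscope's storage rail, make room in the row of filter cubes and put the loose green-labelled cube in directly after the red-labelled one, counting from the blue end wall; keep hold of it until it stands on the rail. Then take the orange-handled stop stud from its grey block, drop its T-head into the slot in the yellow loading zone, slide it along until the whole row is closed up between the end wall and the stud's black collar, and only then turn it a quarter turn so that it locks, handle straight across the rail. Leave it all standing there and do not disturb the other things on the bench.

Things in the scene. Friction and masses are not known exactly. Their poses are not given: they have to be found in the camera images.
- rail: fixed aluminium rail 300 long (own y), 63 wide (own x), origin at the centre of its underside, deck 25 above it; side guides 51 apart, 10 above the deck. Blue end wall (46 wide, 30 above the deck) at the -y end, inner face at y = -140; +y end open. T-slot all along x = 0: mouth 16 wide, lips 8 thick, below them a channel 36 wide, 13 high
- loading_zone (a point): middle of the yellow-painted loading zone of the rail, on the deck at the slot's mouth (rail x = 0, y = 100); the zone is 60 long; axes as the rail's
- cube_red_mid (a point): grey filter cube, red label on top and sides, 46 (own x) x 30 (own y) x 46 tall; the point is its centre, 23 above its underside; grip it across the 46; in the row on the rail, own y towards the loading zone; the row's 4 cubes touch, 30 between centres, and slide when dragged; first, second or third from the end wall
- cube_blue_mid (a point): grey filter cube, blue label on top and sides, 46 (own x) x 30 (own y) x 46 tall; the point is its centre, 23 above its underside; grip it across the 46; in the row on the rail, own y towards the loading zone; the row's 4 cubes touch, 30 between centres, and slide when dragged; one of the first three
- cube_yellow_mid (a point): grey filter cube, yellow label on top and sides, 46 (own x) x 30 (own y) x 46 tall; the point is its centre, 23 above its underside; grip it across the 46; in the row on the rail, own y towards the loading zone; the row's 4 cubes touch, 30 between centres, and slide when dragged; one of the first three
- cube_white_mid (a point): grey filter cube, white label on top and sides, 46 (own x) x 30 (own y) x 46 tall; the point is its centre, 23 above its underside; grip it across the 46; in the row on the rail, own y towards the loading zone; the row's 4 cubes touch, 30 between centres, and slide when dragged; always the last, nearest the loading zone
- cube_green_mid (a point): grey filter cube, green label on top and sides, 46 (own x) x 30 (own y) x 46 tall; the point is its centre, 23 above its underside; grip it across the 46; about 90 g, loose on the bench; either way round on the rail will do
- stud_handle (a point): orange handle of the stop stud, a bar 40 long (own x), 12 thick (own y), 32 high; the point is its centre, 16 below the top. The stud is upright (own z up), 110 tall, about 120 g. Seated with its collar on the deck the point is 101.5 above the rail's underside (cubes' tops 71). Locked when the handle lies across the rail; it turns freely, either way will do
- stud_head (a point): middle of the underside of the stud's steel T-head, 94 below the handle's centre: head 26 long (own x, parallel to the handle), 11 wide, 8 high; it passes the slot's mouth only lengthwise. Above it a shank 10 thick and a black round collar 40 across, its underside 17.5 above this point, then a neck 14 thick
- stand: fixed grey parking block 70 x 70 x 30 high with a round hole of 31, origin at the centre of its underside; at the start the stud hangs in it by its collar, handle centre 106.5 above the bench, its yaw within 0.6 rad of the block's
- objective: a brass microscope objective standing on its wide end, 29 diameter, 48 tall; a bystander, origin at the centre of its underside
- oil_bottle: a small amber bottle, 32 diameter, 75 tall; a bystander, origin at the centre of its underside
- slide_box: a blue box with a white lid, 85 x 100 x 35; a bystander, origin at the centre of its underside
- forceps: steel forceps lying flat, about 130 long, 6 high; a bystander, origin at the centre of its underside
- mouse: a black computer mouse, 100 x 58 x 30; a bystander, origin at the centre of its underside
Mind the look-alikes: they are no part of the job. Leave any purple look-alike of the part that bears cube_blue_mid alone.

How it is judged:
By the outcome, as a careful person would: the job done as asked, in the order asked, and still so for the second after the job is handed in, with the robot touching nothing.
It also fails if it takes over 67 s, if anything falls off the work surface, if the arm or the gripper's body presses on something with over 40 N, if the wrist force passes 120 N, or if a joint passes its speed limit or range.

## Working session

There is one attempt and no reset: what is moved stays moved. The work goes in short steps, Python scripts to look and compute and a tool call to move; the robot and the scene stay as the last step left them, time stands still between calls to the robot, and variables do not carry over. Pictures are saved under pics/ and viewed, about 8 in all and at most 12, crops included, and the job is handed in when it is done.

Besides the shell and the picture viewer there is one more tool, called after "Request:" as name([rows], argument=value, ...), one row to a line, values as JSON. carry_out: Moves the arm, as the interface text tells. Its arguments: {"type":"object","properties":{"moves":{"type":"array"},"newtons":{"type":"number"}},"required":["moves"]}

```bash
mkdir -p pics; cat > h.py <<'E'
import numpy as np, cv2
from scipy.spatial.transform import Rotation as R
from station import bot
def Rq(q): return R.from_quat([q[1],q[2],q[3],q[0]])
def f_of(ci): return 192/np.tan(np.radians(ci["vertical_fov"])/2)
def ray(name,uv,ci=None):
    ci=ci or bot.camera_info(name); f=f_of(ci)
    d=np.array([(uv[0]-ci["cx"]),(uv[1]-ci["cy"])])/f
    if name=="wrist":
        r=np.hypot(*d); s=np.sin(r)/r if r>1e-9 else 1
        v=np.array([d[0]*s,-d[1]*s,-np.cos(r)])
    else: v=np.array([d[0],-d[1],-1.])
    return np.array(ci["position"]),Rq(ci["attitude"]).apply(v)
def onz(name,uv,z,ci=None):
    p,v=ray(name,uv,ci); return p+v*(z-p[2])/v[2]
def proj(name,P,ci=None):
    ci=ci or bot.camera_info(name); f=f_of(ci)
    c=Rq(ci["attitude"]).inv().apply(np.array(P)-np.array(ci["position"]))
    d=np.array([c[0],-c[1]]);z=-c[2]
    if name=="wrist":
        r=np.hypot(*d); d=d/r*np.arctan2(r,z)
    else: d=d/z
    return np.array([ci["cx"],ci["cy"]])+f*d
def save(name,fn):
    im=bot.read_camera(name); cv2.imwrite("pics/"+fn,im[:,:,::-1]); return im
def rows(target,zoff=None):
    "shift in tool cm from current pose to world target"
    o=bot.get_obs(); return Rq(o["tool_rot"]).inv().apply(np.array(target)-o["eef_pos"])*100
E
python3 - <<'E'
from h import *
o=bot.get_obs(); print(o["t"],o["eef_pos"],o["tool_rot"],Rq(o["tool_rot"]).as_matrix().round(3))
for c in ["scene","side","wrist"]:
    print(c,bot.camera_info(c))
a=save("scene","s0.png"); b=save("side","d0.png")
cv2.imwrite("pics/a0.png",np.hstack([a,b])[:,:,::-1][:, :])
E
```

```text
0.0 [0.27489186 0.61586196 0.24732222] [-1.35188144e-04  2.08355265e-01  9.78052773e-01 -9.15782470e-04] [[-0.913  0.408 -0.001]
 [ 0.408  0.913 -0.002]
 [-0.    -0.002 -1.   ]]
scene {'vertical_fov': 57.10140778261773, 'cx': 257.40792811831136, 'cy': 199.88508170072652, 'position': array([ 0.9663357 , -0.32233858,  0.70956543]), 'attitude': array([0.83138359, 0.3183108 , 0.17215214, 0.4217146 ])}
side {'vertical_fov': 50.20441390733522, 'cx': 254.70475245314432, 'cy': 191.90451170296873, 'position': array([ 0.06313807, -0.47965566,  0.782078  ]), 'attitude': array([ 0.8570895 ,  0.34897157, -0.14669066, -0.34942565])}
wrist {'vertical_fov': 65.70646984690485, 'cx': 258.7235127390036, 'cy': 195.928926808966, 'position': array([0.21303903, 0.64417593, 0.37246897]), 'attitude': array([ 0.83076575, -0.11524825, -0.07317321,  0.5396219 ])}
```

View pics/s0.png

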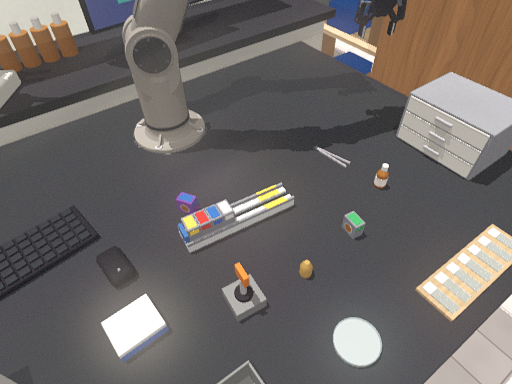

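View pics/d0.png

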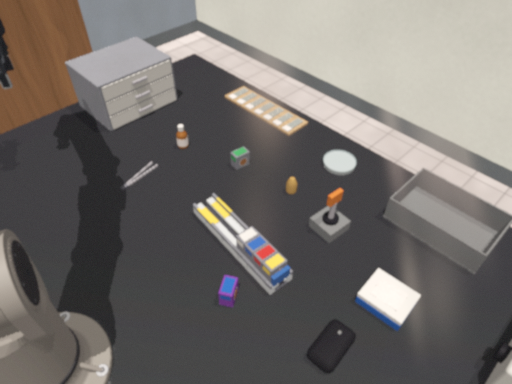

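```bash
cat >> h.py <<'E'
from scipy.optimize import minimize
def box(lx,ly,z0,z1,cx=0,cy=0):
    return np.array([[cx+sx*lx/2,cy+sy*ly/2,z] for sx in(-1,1) for sy in(-1,1) for z in(z0,z1)])/1000
def ras(uv,S=4):
    m=np.zeros((384*S,512*S),np.uint8)
    cv2.fillConvexPoly(m,cv2.convexHull(np.round((uv+.5)*S-.5).astype(np.int32)),1); return m
def fit(model,regs,x0,steps=(.02,.02,.3)):
    "model pts local (m); regs: list of (cam,ci,region). x0: x,y,yaw"
    S=4; big=[]
    for cam,ci,r in regs:
        pts=np.argwhere(r)[:,::-1].astype(float)
        pts=np.vstack([pts+d for d in([-.5,-.5],[.5,.5],[-.5,.5],[.5,-.5])])
        big.append(ras(pts))
    def cost(x):
        P=R.from_euler('z',x[2]).apply(model)+[x[0],x[1],0]; c=0
        for (cam,ci,r),b in zip(regs,big):
            m=ras(np.array([proj(cam,p,ci) for p in P]))
            c+=1-(m&b).sum()/max(1,(m|b).sum())
        return c
    best=None
    for k in range(3):
        s=np.vstack([x0]+[np.array(x0)+np.eye(3)[i]*steps[i]*(1 if k%2==0 else -.6) for i in range(3)])
        r=minimize(cost,x0,method="Nelder-Mead",options=dict(initial_simplex=s,xatol=1e-4,fatol=1e-4,maxiter=150)); x0=r.x
    return r.x,r.fun/len(regs)
def sil(label,cam,n=None):
    return bot.silhouettes(label,cam)
E
python3 - <<'E'
from h import *
cams=["scene","side"]; D={}
for c in cams: bot.read_camera(c)
ci={c:bot.camera_info(c) for c in cams}
for l in ["rail","cube_green_mid","stand","stud_handle","cube_white_mid","cube_yellow_mid","cube_red_mid"]:
    for c in cams:
        D[l,c]=sil(l,c)
        print(l,c,[(round(d["score"],2),np.round(d["location"]).tolist(),int(d["region"].sum())) for d in D[l,c]][:4])
import pickle; pickle.dump((ci,D),open("d.pkl","wb"))
print(bot.get_obs()["t"])
E
```

```text
rail scene [(0.9, [251.0, 213.0], 2378)]
rail side [(0.88, [229.0, 231.0], 2207)]
cube_green_mid scene [(0.86, [351.0, 221.0], 487)]
cube_green_mid side [(0.53, [242.0, 154.0], 317), (0.16, [229.0, 229.0], 2253)]
stand scene [(0.57, [245.0, 303.0], 907)]
stand side [(0.85, [328.0, 228.0], 686)]
stud_handle scene [(0.61, [241.0, 287.0], 480)]
stud_handle side [(0.81, [332.0, 213.0], 362), (0.25, [252.0, 244.0], 338)]
cube_white_mid scene [(0.76, [226.0, 209.0], 288), (0.71, [249.0, 212.0], 2381)]
cube_white_mid side [(0.63, [246.0, 236.0], 268)]
cube_yellow_mid scene [(0.88, [192.0, 228.0], 344), (0.28, [331.0, 153.0], 119), (0.25, [217.0, 216.0], 261), (0.17, [305.0, 267.0], 205)]
cube_yellow_mid side [(0.85, [273.0, 265.0], 451)]
cube_red_mid scene [(0.62, [203.0, 219.0], 301), (0.53, [224.0, 208.0], 246), (0.36, [248.0, 210.0], 2347)]
cube_red_mid side [(0.42, [272.0, 266.0], 437)]
0.9
```

```bash
python3 - <<'E'
from h import *
import pickle; ci,D=pickle.load(open("d.pkl","rb")); cams=["scene","side"]
reg=lambda l,k=0:[(c,ci[c],D[l,c][k]["region"]) for c in cams]
for l,m,z in [("cube_green_mid",box(46,30,0,46),.023),("stand",box(70,70,0,30),.015)]:
    p0=onz("scene",D[l,"scene"][0]["location"],z,ci["scene"]); p1=onz("side",D[l,"side"][0]["location"],z,ci["side"])
    for yaw in (0,.8): 
        r=fit(m,reg(l),[(p0[0]+p1[0])/2,(p0[1]+p1[1])/2,yaw]); print(l,p0,p1,r)
mr=np.vstack([box(63,300,0,25),box(55,300,25,35),box(46,10,25,55,0,-145),box(46,120,25,71,0,-80)])
rr=[(c,ci[c],D["rail",c][0]["region"]|D["cube_yellow_mid",c][0]["region"]|D["cube_white_mid",c][0]["region"]) for c in cams]
pz=onz("scene",(277,192),.025,ci["scene"])-onz("scene",(187,240),.025,ci["scene"])
y=np.arctan2(-pz[0],pz[1]); p=onz("scene",(238,214),.025,ci["scene"])
print("rail0",p,y,fit(mr,rr,[p[0],p[1],y]))
for c in cams:
  print(onz(c,D["stud_handle",c][0]["location"],.09,ci[c]))
E
```

```text
cube_green_mid [0.64716651 0.1803549  0.023     ] [0.67041278 0.1818352  0.023     ] (array([ 0.656937  ,  0.17523776, -0.17883774]), np.float64(0.0986035388972713))
cube_green_mid [0.64716651 0.1803549  0.023     ] [0.67041278 0.1818352  0.023     ] (array([0.65722597, 0.17522081, 1.61074117]), np.float64(0.24638607070367602))
stand [ 0.66719695 -0.15369955  0.015     ] [ 0.63707697 -0.15589484  0.015     ] (array([ 0.65269693, -0.14793904, -0.09528042]), np.float64(0.06397039238264668))
stand [ 0.66719695 -0.15369955  0.015     ] [ 0.63707697 -0.15589484  0.015     ] (array([ 0.65346294, -0.14776918,  1.4768183 ]), np.float64(0.06344210721779259))
rail0 [ 0.4617184 -0.0340128  0.025    ] -0.013252249031949739 (array([ 0.45841361, -0.033865  , -0.10333239]), np.float64(0.046899979287928883))
[ 0.6671839  -0.16010175  0.09      ]
[ 0.62374694 -0.16771197  0.09      ]
```

```bash
cat >> h.py <<'E'
def go(target,jaw):
    "jaw: world angle (rad) of tool y, tool pointing down; prints turn deg, shift cm"
    o=bot.get_obs(); R0=Rq(o["tool_rot"]); best=None
    for j in (jaw,jaw+np.pi):
        y=np.array([np.cos(j),np.sin(j),0]); z=np.array([0,0,-1.]); x=np.cross(y,z)
        rv=np.degrees((R0.inv()*R.from_matrix(np.c_[x,y,z])).as_rotvec())
        if best is None or np.linalg.norm(rv)<np.linalg.norm(best): best=rv
    s=R0.inv().apply(np.array(target)-o["eef_pos"])*100
    print("turn",best.round(2).tolist(),"shift",s.round(2).tolist(),"rows>=",max(np.linalg.norm(s)/6.25,np.linalg.norm(best)/10.7).round(1))
E
python3 -c "
from h import *
go([.55,.12,.25],-.103); go([.465,-.085,.22],-.103)"
```

```text
turn [-0.0, -0.0, 71.85] shift [-45.34, -34.12, -0.17] rows>= 9.1
turn [-0.0, -0.0, 71.85] shift [-45.93, -56.31, 2.83] rows>= 11.6
```

Request:
carry_out([
  [[0,0,10],[-6,-1.5,0],8.5],
  [[0,0,20],[-12,-3.2,0],8.5],
  [[0,0,30],[-18,-5.5,0],8.5],
  [[0,0,40],[-23.8,-8,0],8.5],
  [[0,0,50],[-29.5,-11,0],8.5],
])

```text
t: 1.52
eef_pos: [0.4983, 0.3977, 0.2485]
tool_rot: [0.0, 0.604, 0.797, 0.0]
contact_force: [1.3, 0.2, -0.4]
gripper_width: 0.998
```

```bash
python3 -c "
from h import *
print(bot.get_obs()['eef_pos'])
go([.55,.12,.25],-.103); go([.465,-.085,.22],-.103)"
```

```text
[0.49834191 0.39765904 0.2485276 ]
turn [0.03, -0.03, 21.52] shift [-28.13, -2.5, -0.16] rows>= 4.5
turn [0.03, -0.03, 21.52] shift [-45.59, -16.21, 2.82] rows>= 7.8
```

Request:
carry_out([
  [[0,0,8],[-6,-1.5,0],8.5],
  [[0,0,16],[-12,-3,0.5],8.5],
  [[0,0,21.5],[-18,-4.8,1],8.5],
  [[0,0,21.5],[-24,-6.6,1.5],8.5],
  [[0,0,21.5],[-30,-8.7,2],8.5],
])

```text
t: 2.15
eef_pos: [0.4959, 0.0868, 0.2287]
tool_rot: [0.0, 0.74, 0.672, 0.001]
contact_force: [1.2, -0.6, 0.1]
gripper_width: 0.994
```

```bash
python3 -c "
from h import *
print(bot.get_obs()['eef_pos'])
go([.465,-.085,.22],-.103)"
```

```text
[0.49585844 0.08681116 0.22869242]
turn [0.06, -0.03, 0.35] shift [-17.4, -1.41, 0.86] rows>= 2.8
```

Request:
carry_out([
  [[0,0,0.3],[-6,-0.5,0.3],8.5],
  [[0,0,0.3],[-12,-1,0.6],8.5],
  [[0,0,0.3],[-17.4,-1.4,0.9],8.5],
  [[0,0,0.3],[-17.4,-1.4,0.9],8.5],
])

```text
t: 2.65
eef_pos: [0.4639, -0.0875, 0.2197]
tool_rot: [0.0, 0.745, 0.667, -0.0]
contact_force: [0.1, -0.4, 0.4]
gripper_width: 0.992
```

```bash
python3 - <<'E'
from h import *
ci=bot.camera_info("wrist"); save("wrist","w1.png")
import pickle; pickle.dump(ci,open("w1.pkl","wb"))
print(bot.get_obs()['eef_pos'],ci["position"])
Rl=R.from_euler('z',-.103)
for p in [[0,-.08-.045+.0,.071],[0,-.02,.071],[.0255,-.14,.035],[.0255,.15,.035],[-.0255,.15,.035],[0,.15,.025]]:
    print(p,proj("wrist",Rl.apply(p)+[.4584,-.0339,0],ci).round(1))
E
```

```text
[ 0.46472199 -0.08481683  0.2196866 ] [ 0.47204437 -0.01910196  0.34481832]
[0, -0.125, 0.071] [248.  255.6]
[0, -0.02, 0.071] [246.  153.1]
[0.0255, -0.14, 0.035] [271.3 252.7]
[0.0255, 0.15, 0.035] [270.8  -7.2]
[-0.0255, 0.15, 0.035] [222.3  -6.1]
[0, 0.15, 0.025] [246.8  -3.7]
```

View pics/w1.png

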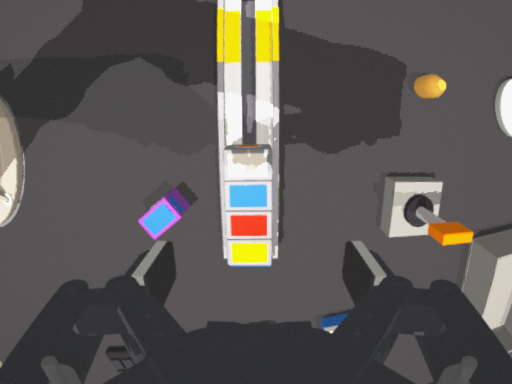

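```bash
python3 - <<'E'
from h import *
import pickle; ci=pickle.load(open("w1.pkl","rb")); im=cv2.imread("pics/w1.png")[:,:,::-1].astype(int)
Rl=R.from_euler('z',-.103)
loc=lambda P:Rl.inv().apply(np.array(P)-[.4584,-.0339,0])
hsv=cv2.cvtColor(im.astype(np.uint8),cv2.COLOR_RGB2HSV)
roi=np.zeros(im.shape[:2],bool); roi[150:266,215:285]=1
for n,lo,hi in [("blue",100,115),("red",0,6),("yellow",25,35)]:
    m=roi&(hsv[...,0]>=lo)&(hsv[...,0]<=hi)&(hsv[...,1]>150)&(hsv[...,2]>120)
    k,lab,st,ce=cv2.connectedComponentsWithStats(m.astype(np.uint8)); i=1+np.argmax(st[1:,4])
    P=onz("wrist",ce[i],.071,ci); print(n,st[i],ce[i],P.round(4),loc(P).round(4))
# yellow zone stripes
roi[:]=0; roi[0:70,210:290]=1
m=roi&(hsv[...,0]>=25)&(hsv[...,0]<=35)&(hsv[...,1]>150)
k,lab,st,ce=cv2.connectedComponentsWithStats(m.astype(np.uint8))
for i in range(1,k):
    if st[i,4]>50: P=onz("wrist",ce[i],.025,ci); print("zone",st[i],P.round(4),loc(P).round(4))
for r in (20,36,50,80,110,130): print(r,im[r,214:284,1].tolist())
for r in (80,120): print([loc(onz("wrist",(u,r),.025,ci))[:2].round(4).tolist() for u in (240,256)])
E
```

```text
blue [230 186  36  20 703] [247.92318634 195.47510669] [ 0.4533 -0.0945  0.071 ] [ 0.0011 -0.0608  0.071 ]
red [231 216  36  20 704] [248.61931818 225.33522727] [ 0.4503 -0.125   0.071 ] [ 0.0013 -0.0914  0.071 ]
yellow [232 243  35  19 627] [249.24720893 252.37799043] [ 0.4473 -0.1547  0.071 ] [ 0.0014 -0.1213  0.071 ]
zone [272   7   7  53 304] [0.4992 0.0687 0.025 ] [0.0301 0.1063 0.025 ]
zone [217   9   7  52 286] [0.4403 0.0731 0.025 ] [-0.0291  0.1046  0.025 ]
zone [225  11  15  52 759] [0.4531 0.0694 0.025 ] [-0.0159  0.1022  0.025 ]
zone [256  11  16  51 752] [0.4861 0.0659 0.025 ] [0.0173 0.1021 0.025 ]
20 [52, 50, 82, 176, 225, 229, 229, 228, 225, 179, 185, 226, 229, 228, 229, 229, 228, 229, 228, 229, 229, 228, 229, 229, 230, 228, 209, 134, 98, 92, 94, 94, 94, 94, 93, 95, 94, 83, 79, 80, 90, 159, 226, 230, 230, 230, 230, 236, 246, 245, 239, 237, 242, 247, 247, 247, 247, 246, 247, 247, 247, 247, 247, 247, 235, 106, 59, 60, 59, 61]
36 [54, 51, 86, 194, 227, 229, 229, 229, 225, 187, 216, 228, 230, 230, 229, 229, 229, 230, 230, 230, 231, 231, 230, 230, 230, 228, 216, 142, 98, 9
[... 909 characters left out ...]
6, 236, 247, 247, 247, 247, 247, 247, 247, 247, 247, 247, 247, 247, 247, 247, 247, 244, 131, 93, 92, 90, 96, 118, 144, 145, 141, 137, 130, 130, 129, 180, 247, 247, 247, 247, 247, 247, 247, 247, 247, 247, 247, 247, 247, 247, 247, 247, 247, 222, 233, 236, 235, 234, 217, 139, 72, 58, 58, 64]
130 [80, 77, 79, 96, 170, 214, 218, 221, 219, 216, 154, 172, 197, 230, 247, 247, 247, 247, 247, 247, 247, 247, 247, 247, 247, 247, 247, 245, 142, 80, 75, 75, 81, 109, 128, 130, 123, 99, 81, 74, 74, 89, 148, 186, 198, 195, 195, 197, 197, 196, 194, 193, 193, 193, 205, 233, 231, 198, 172, 148, 156, 156, 156, 157, 146, 90, 63, 60, 57, 59]
[[-0.0076, 0.0532], [0.0093, 0.0529]]
[[-0.008, 0.0099], [0.009, 0.0097]]
```

```bash
python3 -c "
from h import *
go([.4533,-.095,.10],-.101);go([.4533,-.095,.056],-.101);print(bot.get_obs()['eef_pos'])"
```

```text
turn [0.03, -0.01, -0.32] shift [-1.14, -1.03, 11.97] rows>= 1.9
turn [0.03, -0.01, -0.32] shift [-1.14, -1.04, 16.37] rows>= 2.6
[ 0.46472199 -0.08481683  0.2196866 ]
```

Request:
carry_out([
  [[0,0,-0.3],[-1.1,-1,4],6.5],
  [[0,0,-0.3],[-1.1,-1,8],6.5],
  [[0,0,-0.3],[-1.1,-1,12],6.5],
  [[0,0,-0.3],[-1.1,-1,12],6.5],
])

```text
t: 3.2
eef_pos: [0.4525, -0.0915, 0.0975]
tool_rot: [-0.002, 0.74, 0.673, -0.002]
contact_force: [0.5, 0.2, 0.4]
gripper_width: 0.764
```

```bash
python3 - <<'E'
from h import *
ci=bot.camera_info("wrist"); save("wrist","w2.png")
print(bot.get_obs()['eef_pos'],bot.get_obs()['gripper_width'])
E
```

```text
[ 0.45380936 -0.09198238  0.09910529] 0.7558039794359518
```

View pics/w2.png

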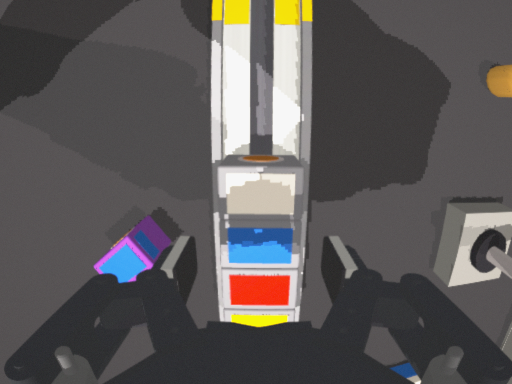

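```bash
python3 - <<'E'
from h import *
ci=bot.camera_info("wrist"); o=bot.get_obs()
print(o["eef_pos"])
for n,uv in [("white",(260,194)),("blue",(260,246)),("red",(259.5,290)),("railL",(218,140)),("railR",(306,140))]: print(n,onz("wrist",uv,.071 if n[0]!="r" or n=="red" else .035,ci).round(4))
print(proj("wrist",list(o["eef_pos"][:2])+[.071],ci))
go([.4533,-.095,.056],-.101)
E
```

```text
[ 0.45380936 -0.09198238  0.09910529]
white [ 0.4575 -0.0656  0.071 ]
blue [ 0.4547 -0.0961  0.071 ]
red [ 0.4516 -0.1261  0.071 ]
railL [ 0.4333 -0.0373  0.035 ]
railR [ 0.4893 -0.0425  0.035 ]
[257.75739546 239.59110578]
turn [-0.14, 0.01, 0.33] shift [-0.3, -0.01, 4.31] rows>= 0.7
```

Request:
carry_out([
  [[0,0,0.3],[-0.4,0.1,2.5],6.5],
  [[0,0,0.3],[-0.4,0.1,4.3],6.5],
  [[0,0,0.3],[-0.4,0.1,4.3],4],
  [[0,0,0.3],[-0.4,0.1,4.3],4],
  [[0,0,0.3],[-0.4,0.1,4.3],4],
], newtons=30)

```text
t: 3.88
eef_pos: [0.455, -0.0967, 0.0576]
tool_rot: [0.0, 0.742, 0.67, 0.001]
contact_force: [-3.1, 1.5, 7.7]
gripper_width: 0.534
```

Request:
carry_out([
  [[0,0,0],[0,0,0],4],
  [[0,0,0],[0.6,0,0],4],
  [[0,0,0],[1.6,0,0],4],
  [[0,0,0],[2.6,0,0],4],
  [[0,0,0],[3.6,0,0],4],
])

```text
t: 4.5
eef_pos: [0.4583, -0.0639, 0.0576]
tool_rot: [0.001, 0.743, 0.669, -0.0]
contact_force: [-4.7, -8.0, 7.9]
gripper_width: 0.531
```

Request:
carry_out([
  [[0,0,0],[0.8,0,0],4],
  [[0,0,0],[0.8,0,0],4],
  [[0,0,0],[0.8,0,0],6.5],
  [[0,0,0],[0.8,0,0],6.5],
  [[0,0,0],[0.8,0,-2],6.5],
])

```text
t: 5.12
eef_pos: [0.4587, -0.053, 0.0761]
tool_rot: [-0.001, 0.742, 0.67, -0.001]
contact_force: [0.1, 0.9, -0.2]
gripper_width: 0.759
```

Request:
carry_out([
  [[0,0,0],[0,0,-6],6.5],
  [[0,0,0],[0,0,-10],6.5],
  [[0,0,0],[0,0,-10],6.5],
])

```text
t: 5.5
eef_pos: [0.4615, -0.053, 0.1793]
tool_rot: [0.002, 0.742, 0.67, 0.003]
contact_force: [0.2, -0.2, -0.1]
gripper_width: 0.762
```

```bash
python3 - <<'E'
from h import *
ci=bot.camera_info("wrist"); im=save("wrist","w3.png")
import pickle; pickle.dump(ci,open("w3.pkl","wb"))
o=bot.get_obs(); print(o['t'],o['eef_pos'],o['gripper_width'],o["q"])
go([.62,.12,.2],-.179)
go([.657,.175,.2],-.179)
E
```

```text
5.55 [ 0.46019887 -0.05286351  0.17758687] 0.7591403989591061 [-0.53559643  0.24349089  0.60020589  2.14963059 -0.19376558  0.79571431
  0.08540461]
turn [0.19, -0.1, 4.45] shift [18.82, 14.16, -2.16] rows>= 3.8
turn [0.19, -0.1, 4.45] shift [24.66, 17.28, -2.14] rows>= 4.8
```

View pics/w3.png

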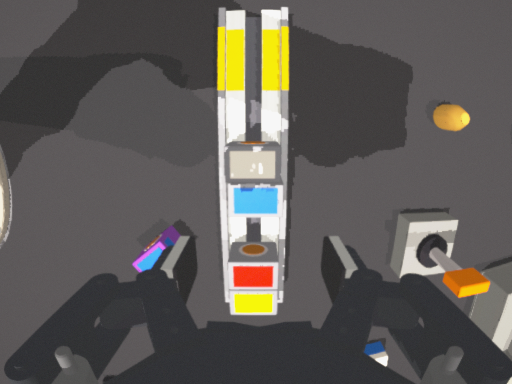

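```bash
python3 - <<'E'
from h import *
import pickle; ci=pickle.load(open("w3.pkl","rb")); im=cv2.imread("pics/w3.png")
hsv=cv2.cvtColor(im,cv2.COLOR_BGR2HSV); roi=np.zeros(im.shape[:2],bool); roi[140:320,222:290]=1
Q={}
for n,lo,hi in [("blue",100,115),("red",0,6),("yellow",25,35)]:
    m=roi&(hsv[...,0]>=lo)&(hsv[...,0]<=hi)&(hsv[...,1]>150)&(hsv[...,2]>120)
    k,lab,st,ce=cv2.connectedComponentsWithStats(m.astype(np.uint8)); i=1+np.argmax(st[1:,4])
    Q[n]=onz("wrist",ce[i],.071,ci); print(n,st[i],ce[i],Q[n].round(4))
print(np.linalg.norm(Q["blue"]-Q["red"]),np.linalg.norm(Q["yellow"]-Q["red"]),(Q["blue"]+Q["red"])/2)
for uv in [(220,60),(284,60),(222,200),(286,200)]: print(onz("wrist",uv,.035,ci).round(4))
E
```

```text
blue [254 189  23  24 229] [268.13537118 200.62882096] [ 0.4704 -0.0548  0.071 ]
red [234 267  39  20 761] [252.88961892 276.32194481] [ 0.4502 -0.1247  0.071 ]
yellow [235 294  37  19 657] [252.96347032 302.89193303] [ 0.447  -0.1547  0.071 ]
0.07281602190765052 0.03018507275077939 [ 0.46031976 -0.08975261  0.071     ]
[0.4406 0.0692 0.035 ]
[0.4975 0.0631 0.035 ]
[ 0.4272 -0.0605  0.035 ]
[ 0.4877 -0.0667  0.035 ]
```

Request:
carry_out([
  [[0,0,1],[4.5,3,-0.5],8],
  [[0,0,2],[9,6,-1],8],
  [[0,0,3],[13.5,9,-1],8],
  [[0,0,4],[18,12,-1],8],
  [[0,0,4.5],[21,15.5,-1],8],
])

```text
t: 6.18
eef_pos: [0.6346, 0.1429, 0.184]
tool_rot: [-0.001, 0.767, 0.641, -0.001]
contact_force: [0.3, -0.1, 1.3]
gripper_width: 0.934
```

Request:
carry_out([
  [[0,0,0],[0,0,0],8],
])

```text
t: 6.3
eef_pos: [0.6357, 0.1431, 0.1837]
tool_rot: [-0.0, 0.767, 0.642, -0.001]
contact_force: [-0.7, 0.1, -0.5]
gripper_width: 0.939
```

```bash
python3 - <<'E'
from h import *
ci=bot.camera_info("wrist"); im=save("wrist","w4.png")
import pickle; pickle.dump(ci,open("w4.pkl","wb"))
o=bot.get_obs(); print(o['t'],o['eef_pos'],o['gripper_width'])
s=sil("cube_green_mid","wrist")
for d in s[:2]:
    print(d["score"],d["location"],d["region"].sum())
print(fit(box(46,30,0,46),[("wrist",ci,s[0]["region"])],[.657,.175,-.179]))
hsv=cv2.cvtColor(im,cv2.COLOR_RGB2HSV)
m=(hsv[...,0]>=50)&(hsv[...,0]<=80)&(hsv[...,1]>140)&(hsv[...,2]>100)
k,lab,st,ce=cv2.connectedComponentsWithStats(m.astype(np.uint8))
for i in range(1,k):
    if st[i,4]>60:
        c=np.argwhere(lab==i)[:,::-1].astype(np.float32)
        P=np.array([onz("wrist",p,.046,ci)[:2] for p in cv2.boxPoints(cv2.minAreaRect(c))])
        print(st[i],ce[i],onz("wrist",ce[i],.046,ci).round(4),P.round(4).tolist())
E
```

```text
6.35 [0.63437642 0.1406318  0.18388851] 0.9355119826285204
0.81 [272.7, 144.6] 1822
(array([ 0.65710568,  0.17808466, -0.14363956]), np.float64(0.02790758471945365))
[256 136  40  25 890] [275.64157303 148.24606742] [0.6575 0.1784 0.046 ] [[0.6418, 0.1907], [0.676, 0.1864], [0.6736, 0.166], [0.639, 0.1704]]
```

View pics/w4.png

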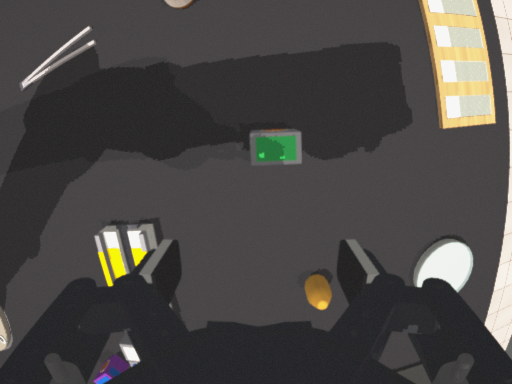

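```bash
python3 - <<'E'
from h import *
go([.6572,.178,.033],-.135); print(onz("wrist",(318,300),.02))
E
```

```text
turn [-0.16, 0.12, -2.62] shift [4.28, 1.65, 15.12] rows>= 2.5
[ 0.67800943 -0.01370948  0.02      ]
```

Request:
carry_out([
  [[0,0,-2.6],[4.3,1.7,3],7],
  [[0,0,-2.6],[4.3,1.7,7],7],
  [[0,0,-2.6],[4.3,1.7,11],7],
  [[0,0,-2.6],[4.3,1.7,15],7],
  [[0,0,-2.6],[4.3,1.7,15],7],
])

```text
t: 7.02
eef_pos: [0.6556, 0.1768, 0.0331]
tool_rot: [-0.001, 0.754, 0.657, -0.004]
contact_force: [-0.3, 0.7, 0.5]
gripper_width: 0.817
```

Request:
carry_out([
  [[0,0,0],[0,0,0],4],
  [[0,0,0],[0,0,0],4],
  [[0,0,0],[0,0,0],4],
  [[0,0,0],[0,0,0],4],
], newtons=40)

```text
t: 7.52
eef_pos: [0.6605, 0.179, 0.0387]
tool_rot: [0.001, 0.753, 0.658, 0.001]
contact_force: [-1.6, -1.1, 7.0]
gripper_width: 0.532
```

Request:
carry_out([
  [[0,0,0],[0,0,-3],4],
  [[0,0,0],[0,0,-8],4],
  [[0,0,0],[0,0,-13],4],
  [[0,0,0],[0,0,-13],4],
])

```text
t: 8.02
eef_pos: [0.6622, 0.1793, 0.172]
tool_rot: [0.002, 0.753, 0.658, 0.004]
contact_force: [0.4, 0.1, -1.6]
gripper_width: 0.532
```

```bash
python3 - <<'E'
from h import *
o=bot.get_obs(); print(o['t'],o['eef_pos'],o['gripper_width'])
go([.455,-.085,.163],-.102)
E
```

```text
8.025 [0.66218378 0.17930755 0.17200755] 0.5321563467146658
turn [0.48, -0.24, -1.93] shift [-28.99, -16.96, 0.63] rows>= 5.4
```

Request:
carry_out([
  [[0,0,-0.5],[-5,-2.9,0],4],
  [[0,0,-1],[-10,-5.8,0],4],
  [[0,0,-1.5],[-15,-8.7,0],4],
  [[0,0,-2],[-20,-11.6,0],4],
  [[0,0,-2],[-24,-14,0],4],
])

```text
t: 8.65
eef_pos: [0.4859, -0.0417, 0.1661]
tool_rot: [-0.0, 0.742, 0.67, -0.0]
contact_force: [1.1, -0.5, 0.9]
gripper_width: 0.532
```

Request:
carry_out([
  [[0,0,0],[-4,-2.5,0],4],
  [[0,0,0],[-5,-3,0],4],
  [[0,0,0],[-5,-3,0],4],
  [[0,0,0],[-5,-3,0],4],
])

```text
t: 9.15
eef_pos: [0.4542, -0.0855, 0.1664]
tool_rot: [0.0, 0.741, 0.671, 0.0]
contact_force: [-0.5, -0.5, -1.1]
gripper_width: 0.534
```

```bash
python3 - <<'E'
from h import *
ci=bot.camera_info("wrist"); im=save("wrist","w5.png")
import pickle; pickle.dump(ci,open("w5.pkl","wb"))
o=bot.get_obs(); print(o['t'],o['eef_pos'],o['gripper_width'],o["q"])
go([.455,-.085,.163],-.102)
import pickle; c3=pickle.load(open("w3.pkl","rb"))
for uv in [(256,202),(252.9,276.3)]: print(onz("wrist",uv,.071,c3))
E
```

```text
9.2 [ 0.45414803 -0.08545542  0.16636781] 0.5332280970433283 [-0.45666954  0.26399855  0.59473296  2.15973527 -0.21110974  0.77251383
  0.17586848]
turn [0.02, -0.0, 0.22] shift [0.05, 0.08, 0.34] rows>= 0.1
[ 0.46037774 -0.05491338  0.071     ]
[ 0.45025632 -0.12471632  0.071     ]
```

View pics/w5.png

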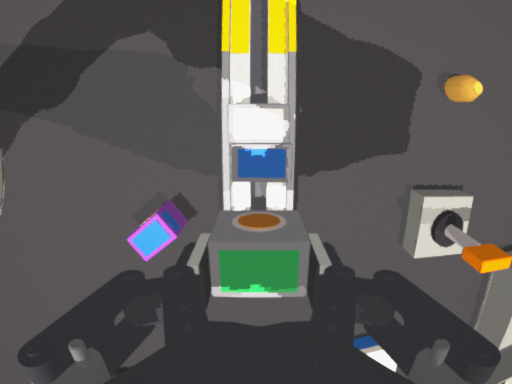

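```bash
python3 - <<'E'
from h import *
import pickle; ci=pickle.load(open("w5.pkl","rb")); im=cv2.imread("pics/w5.png"); o=bot.get_obs()
hsv=cv2.cvtColor(im,cv2.COLOR_BGR2HSV)
m=(hsv[...,0]>=50)&(hsv[...,0]<=80)&(hsv[...,1]>140)&(hsv[...,2]>60); m[:220]=0
k,lab,st,ce=cv2.connectedComponentsWithStats(m.astype(np.uint8)); i=1+np.argmax(st[1:,4])
print(st[i],ce[i])
for dz in (.007,.010,.013):
    z=o["eef_pos"][2]+dz
    C=onz("wrist",(st[i,0]+st[i,2]/2-.5,st[i,1]+st[i,3]/2-.5),z,ci); w=np.linalg.norm(onz("wrist",(st[i,0],268),z,ci)-onz("wrist",(st[i,0]+st[i,2],268),z,ci))
    h=np.linalg.norm(onz("wrist",(258,st[i,1]),z,ci)-onz("wrist",(258,st[i,1]+st[i,3]),z,ci))
    print(dz,C,C-o["eef_pos"],w,h)
for n,uv,z in [("blue",(261,163),.071),("blue edge bottom near",(261,181),.071),("guideL",(227,120),.035),("guideR",(291,120),.035),("green front bot edge L",(215,212),.13)]: print(n,onz("wrist",uv,z,ci))
go([.4553,-.0898,.1],-.102)
E
```

```text
[ 219  251   80   41 3160] [258.66772152 270.61297468]
0.007 [ 0.45469462 -0.0856163   0.17336781] [ 0.0005466  -0.00016088  0.007     ] 0.036478200451854514 0.02193913879184673
0.01 [ 0.45486792 -0.08387855  0.17636781] [0.00071989 0.00157687 0.01      ] 0.03555247161482726 0.02138237630938925
0.013 [ 0.45504122 -0.08214081  0.17936781] [0.00089319 0.00331461 0.013     ] 0.03462674277779995 0.020825613826931776
blue [ 0.4596436  -0.05361674  0.071     ]
blue edge bottom near [ 0.45831222 -0.06742857  0.071     ]
guideL [ 0.43398766 -0.01916761  0.035     ]
guideR [ 0.48857319 -0.02451293  0.035     ]
green front bot edge L [ 0.43096298 -0.06959617  0.13      ]
turn [0.02, -0.0, 0.22] shift [-0.42, 0.16, 6.64] rows>= 1.1
```

Request:
carry_out([
  [[0,0,0.2],[-0.6,0.1,2],4],
  [[0,0,0.2],[-0.6,0.1,5],4],
  [[0,0,0.2],[-0.6,0.1,8],4],
  [[0,0,0.2],[-0.6,0.1,9.4],4],
  [[0,0,0.2],[-0.6,0.1,9.4],4],
])

```text
t: 9.82
eef_pos: [0.4535, -0.0923, 0.0718]
tool_rot: [-0.001, 0.743, 0.67, -0.001]
contact_force: [-0.3, -0.4, -1.2]
gripper_width: 0.533
```

Request:
carry_out([
  [[0,0,0],[0,0,0.3],4],
  [[0,0,0],[0,0,0.6],4],
  [[0,0,0],[0,0,0.8],4],
  [[0,0,0],[0,0,0.8],4],
])

```text
t: 10.32
eef_pos: [0.4537, -0.0927, 0.0646]
tool_rot: [0.0, 0.743, 0.669, 0.0]
contact_force: [0.2, 0.1, -0.3]
gripper_width: 0.528
```

Request:
carry_out([
  [[0,0,0],[0,0,0.2],4],
  [[0,0,0],[0,0,0.4],4],
  [[0,0,0],[0,0,0.4],4],
])

```text
t: 10.7
eef_pos: [0.4538, -0.0929, 0.0634]
tool_rot: [-0.001, 0.743, 0.669, 0.001]
contact_force: [-13.6, 2.7, 51.3]
gripper_width: 0.53
```

Request:
carry_out([
  [[0,0,0],[0,0,-0.25],4],
  [[0,0,0],[0,0,-0.25],4],
])

```text
t: 10.95
eef_pos: [0.4541, -0.0929, 0.0635]
tool_rot: [0.0, 0.743, 0.669, 0.001]
contact_force: [-3.2, 0.2, 13.0]
gripper_width: 0.529
```

```bash
python3 - <<'E'
from h import *
ci=bot.camera_info("wrist"); im=save("wrist","w6.png")
im2=bot.read_camera("side")[190:310,170:320]; im3=bot.read_camera("scene")[160:260,150:310]
a=cv2.resize(im2,(400,320),interpolation=cv2.INTER_CUBIC);b=cv2.resize(im3,(400,250),interpolation=cv2.INTER_CUBIC)
c=np.zeros((600,800,3),np.uint8); c[:320,:400]=a; c[320:570,:400]=b; c[:384,400:]=im[:,56:456]
cv2.imwrite("pics/c6.png",c[:,:,::-1])
o=bot.get_obs(); print(o["t"],o["eef_pos"],o["contact_force"])
E
```

```text
11.1 [ 0.45405348 -0.09283236  0.06351751] [-2.96600831  0.0962198  15.3240204 ]
```

View pics/c6.png

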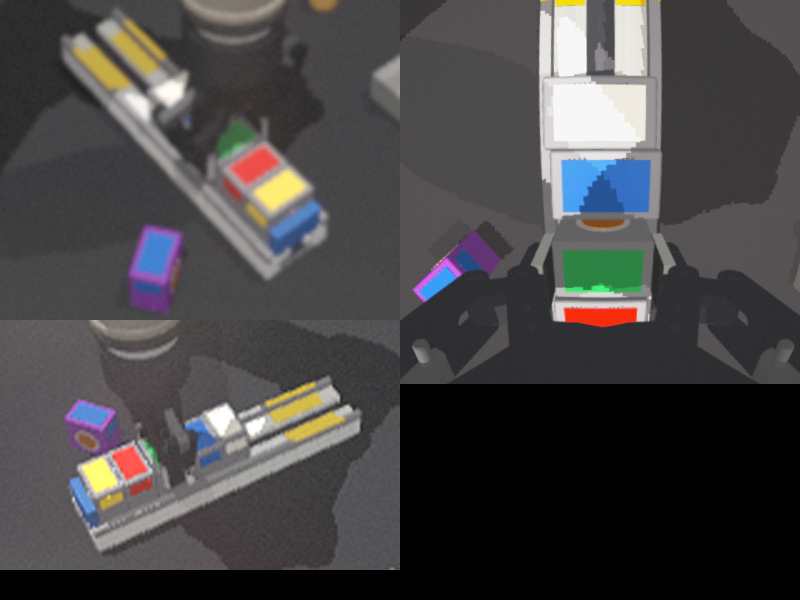

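Request:
carry_out([
  [[0,0,0],[0,0,0],6.5],
  [[0,0,0],[0,0,0],6.5],
  [[0,0,0],[0,0,0],6.5],
  [[0,0,0],[0,0,-3],6.5],
  [[0,0,0],[0,0,-8],6.5],
])

```text
t: 11.72
eef_pos: [0.4524, -0.0927, 0.1427]
tool_rot: [-0.001, 0.743, 0.669, -0.002]
contact_force: [-0.0, 0.7, 0.3]
gripper_width: 0.761
```

Request:
carry_out([
  [[0,0,0],[0,0,-5],6],
  [[0,0,0],[0,0,-11],6],
  [[0,0,0],[0,0,-13],6],
])

```text
t: 12.1
eef_pos: [0.455, -0.0931, 0.2762]
tool_rot: [0.001, 0.743, 0.669, 0.002]
contact_force: [-0.4, -0.1, 0.8]
gripper_width: 0.707
```

```bash
python3 - <<'E'
from h import *
import pickle
ci=bot.camera_info("wrist"); im=save("wrist","w7.png"); pickle.dump(ci,open("w7.pkl","wb"))
o=bot.get_obs(); print(o['t'],o['eef_pos'],o['gripper_width'])
hsv=cv2.cvtColor(im,cv2.COLOR_RGB2HSV)
for n,lo,hi in [("green",50,80),("blue",100,115),("red",0,5),("orange",8,18)]:
    m=(hsv[...,0]>=lo)&(hsv[...,0]<=hi)&(hsv[...,1]>140)&(hsv[...,2]>90)
    k,lab,st,ce=cv2.connectedComponentsWithStats(m.astype(np.uint8))
    for i in range(1,k):
        if st[i,4]>100: print(n,st[i],onz("wrist",ce[i],.071 if n!="orange" else .1225,ci).round(4))
for l in ["stand","stud_handle"]:
    for d in sil(l,"wrist")[:2]: print(l,d["score"],d["location"],d["region"].sum())
E
```

```text
12.15 [ 0.45559877 -0.09316727  0.27718131] 0.7031286274739807
green [242 167  31  18 527] [ 0.4546 -0.0931  0.071 ]
blue [243 132  31  18 558] [ 0.4599 -0.0536  0.071 ]
blue [163 186  28  27 379] [ 0.3567 -0.111   0.071 ]
red [241 194  31  18 508] [ 0.45   -0.1251  0.071 ]
orange [400  76  23  21 205] [ 0.6169 -0.0037  0.1225]
orange [410 202  40  18 335] [ 0.6384 -0.1357  0.1225]
stand 0.93 [386.2, 184.5] 1757
stud_handle 0.76 [413.2, 202.3] 1196
```

View pics/w7.png

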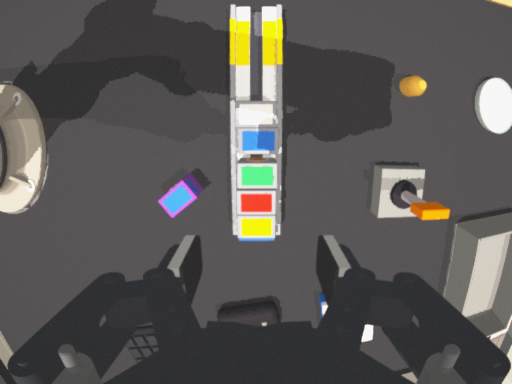

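Request:
carry_out([
  [[0,0,-10],[-1,4,0],6],
  [[0,0,-20],[-2,8,0],6],
  [[0,0,-30],[-3,12,0.5],6],
  [[0,0,-40],[-3.5,16,1],6],
  [[0,0,-50],[-3.6,20,1.5],6],
])

```text
t: 12.88
eef_pos: [0.649, -0.15, 0.2547]
tool_rot: [-0.002, 0.388, 0.922, -0.001]
contact_force: [-0.2, -0.2, 0.3]
gripper_width: 0.7
```

Request:
carry_out([
  [[0,0,-10],[0,0,0],6],
  [[0,0,-20],[0,0,0],6],
  [[0,0,-30],[0,0,0],6],
  [[0,0,-40],[0,0,0],6],
  [[0,0,-40],[0,0,0],6],
])

```text
t: 13.5
eef_pos: [0.6479, -0.1494, 0.2555]
tool_rot: [-0.002, 0.053, 0.999, 0.0]
contact_force: [-0.1, -0.5, 0.1]
gripper_width: 0.706
```

```bash
python3 - <<'E'
from h import *
import pickle
ci=bot.camera_info("wrist"); im=save("wrist","w8.png"); pickle.dump(ci,open("w8.pkl","wb"))
o=bot.get_obs(); print(o['t'],o['eef_pos'],o["q"])
hsv=cv2.cvtColor(im,cv2.COLOR_RGB2HSV)
m=(hsv[...,0]>=8)&(hsv[...,0]<=18)&(hsv[...,1]>140)&(hsv[...,2]>90)
k,lab,st,ce=cv2.connectedComponentsWithStats(m.astype(np.uint8))
for i in range(1,k):
    if st[i,4]>100: print(st[i],onz("wrist",ce[i],.1225,ci).round(4))
s=sil("stand","wrist")
for d in s[:2]: print(d["score"],d["location"],d["region"].sum())
print(fit(box(70,70,0,30),[("wrist",ci,s[0]["region"])],[.652,-.148,-.095]))
E
```

```text
13.55 [ 0.64801573 -0.14938283  0.2559042 ] [-0.11861021  0.47162029  0.35697684  1.58905322 -0.1777803   1.11608785
  1.74434706]
[256 170  15  49 250] [ 0.6471 -0.1447  0.1225]
[364 173  26  25 385] [ 0.6524 -0.0382  0.1225]
0.61 [256.3, 161.9] 2267
(array([ 0.65349992, -0.14617177, -0.08406638]), np.float64(0.012513582035494353))
```

View pics/w8.png

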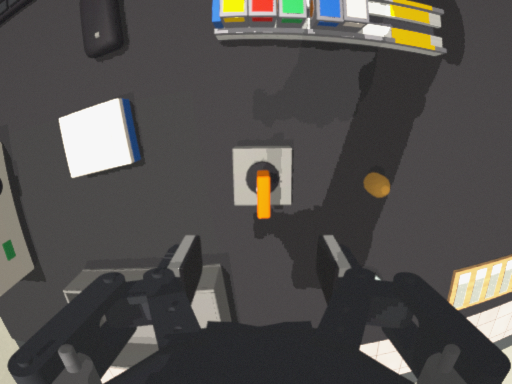

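```bash
python3 - <<'E'
from h import *
import pickle
ci=pickle.load(open("w8.pkl","rb")); im=cv2.imread("pics/w8.png")
hsv=cv2.cvtColor(im,cv2.COLOR_BGR2HSV)
m=(hsv[...,0]>=4)&(hsv[...,0]<=20)&(hsv[...,1]>110)&(hsv[...,2]>60)
k,lab,st,ce=cv2.connectedComponentsWithStats(m.astype(np.uint8)); i=lab[195,264]; print(st[i])
r=lab==i
for y in (0.,.3,-.3): 
    x,f=fit(box(40,12,90.5,122.5),[("wrist",ci,r)],[.653,-.147,y]); print(x,f)
print("tray",onz("wrist",(225,268),.05,ci),onz("wrist",(225,268),.0,ci))
go([x[0],x[1],.16],x[2]+np.pi/2)
E
```

```text
[     0      0    512    384 195308]
[ 0.67521298 -0.25686706  0.93628999] 0.9949042002360026
[ 0.69296917 -0.21679031  0.97748084] 0.9949267705281576
[ 0.7095438  -0.11314258 -1.59258029] 0.9949296315511068
tray [ 0.76179064 -0.20442331  0.05      ] [ 0.78914236 -0.21383559  0.        ]
turn [-0.1, -0.12, 85.07] shift [-5.73, 4.27, 9.62] rows>= 8.0
```

```bash
python3 - <<'E'
from h import *
import pickle
ci=pickle.load(open("w8.pkl","rb")); im=cv2.imread("pics/w8.png")
hsv=cv2.cvtColor(im,cv2.COLOR_BGR2HSV); print(hsv[195,264],hsv[180,264],hsv[210,264],hsv[215,264])
m=(hsv[...,0]>=4)&(hsv[...,0]<=24)&(hsv[...,1]>110)&(hsv[...,2]>60); m[:,:245]=0; m[:,282:]=0; m[:160]=0; m[225:]=0
print(m.sum(),np.argwhere(m).min(0),np.argwhere(m).max(0))
for y in (0.,.3,-.3): 
    x,f=fit(box(40,12,90.5,122.5),[("wrist",ci,m)],[.653,-.147,y],(.006,.006,.15)); print(x,f)
go([x[0],x[1],.16],x[2]+np.pi/2)
E
```

```text
[ 21 245 247] [ 21 245 247] [ 21 245 247] [ 20 245 247]
693 [170 256] [219 270]
[ 0.65411562 -0.1461068  -0.10309723] 0.10721149828695575
[ 0.65416741 -0.14587483 -0.10337531] 0.10384615384615381
[ 0.65425604 -0.14568097 -0.09259114] 0.1045850066934404
turn [0.01, -0.14, -0.87] shift [-0.59, 0.44, 9.63] rows>= 1.5
```

Request:
carry_out([
  [[0,0,-0.5],[-0.6,0.4,2],3],
  [[0,0,-0.5],[-0.6,0.4,6],3],
  [[0,0,-0.5],[-0.6,0.4,9.6],3],
  [[0,0,-0.5],[-0.6,0.4,9.6],3],
  [[0,0,-0.5],[-0.6,0.4,9.6],3],
])

```text
t: 14.22
eef_pos: [0.6558, -0.146, 0.1625]
tool_rot: [0.0, 0.048, 0.999, -0.0]
contact_force: [0.3, 0.5, 0.9]
gripper_width: 0.351
```

```bash
python3 - <<'E'
from h import *
ci=bot.camera_info("wrist"); im=save("wrist","w9.png")
o=bot.get_obs(); print(o['t'],o['eef_pos'],o["gripper_width"])
hsv=cv2.cvtColor(im,cv2.COLOR_RGB2HSV)
m=(hsv[...,0]>=4)&(hsv[...,0]<=24)&(hsv[...,1]>110)&(hsv[...,2]>60)
k,lab,st,ce=cv2.connectedComponentsWithStats(m.astype(np.uint8))
for i in range(1,k):
    if st[i,4]>100: print(st[i],ce[i])
for p in [(0,0),(.02,0),(-.02,0)]:
  a=-.1; print(proj("wrist",[.6542+p[0]*np.cos(a),-.146+p[0]*np.sin(a),.1225],ci))
go([.6542,-.146,.108],-.10+np.pi/2)
E
```

```text
14.275 [ 0.6562256  -0.14613159  0.16325959] 0.3499960220934568
[ 248  183   22   74 1514] [258.64597094 219.50858653]
[389 183  36  34 910] [406.38571429 199.36153846]
[471 286  41  47 231] [486.83549784 303.85281385]
[258.23497736 228.04951674]
[258.08766353 257.70810208]
[258.39755915 195.8142104 ]
turn [-0.02, 0.13, 0.26] shift [0.22, -0.0, 5.53] rows>= 0.9
```

Request:
carry_out([
  [[0,0,0],[0.1,0,2.5],3],
  [[0,0,0],[0.1,0,5.2],3],
  [[0,0,0],[0.1,0,5.5],3],
  [[0,0,0],[0.1,0,5.5],0.8],
  [[0,0,0],[0.1,0,5.5],0.8],
], newtons=60)

```text
t: 14.9
eef_pos: [0.6553, -0.1461, 0.1086]
tool_rot: [0.001, 0.048, 0.999, -0.0]
contact_force: [1.0, 0.8, 4.3]
gripper_width: 0.131
```

Request:
carry_out([
  [[0,0,0],[0,0,0],0.8],
  [[0,0,0],[0,0,0],0.8],
])

```text
t: 15.15
eef_pos: [0.6553, -0.1461, 0.1086]
tool_rot: [0.001, 0.048, 0.999, -0.0]
contact_force: [-0.6, 0.6, 7.3]
gripper_width: 0.132
```

Request:
carry_out([
  [[0,0,0],[0,0,-2],0.8],
  [[0,0,0],[0,0,-5],0.8],
  [[0,0,0],[0,0,-9],0.8],
  [[0,0,0],[0,0,-12],0.8],
  [[0,0,0],[0,0,-12],0.8],
])

```text
t: 15.78
eef_pos: [0.6556, -0.1465, 0.2309]
tool_rot: [0.003, 0.048, 0.999, -0.0]
contact_force: [-0.3, -0.5, -1.0]
gripper_width: 0.129
```

```bash
python3 - <<'E'
from h import *
o=bot.get_obs(); print(o['t'],o['eef_pos'],o["gripper_width"],o["q"][6])
go([.4698,.0685,.20],-.102)
E
```

```text
15.775 [ 0.65564178 -0.14648172  0.23085762] 0.12940994455003915 1.758574732256648
turn [-0.27, 0.26, -89.63] shift [20.57, 19.63, 2.96] rows>= 8.4
```

Request:
carry_out([
  [[0,0,10],[3,3,0],0.8],
  [[0,0,20],[6,6,0],0.8],
  [[0,0,30],[9,9,0],0.8],
  [[0,0,40],[12,12,0],0.8],
  [[0,0,50],[15,15,0.5],0.8],
])

```text
t: 16.4
eef_pos: [0.5176, 0.0187, 0.2214]
tool_rot: [-0.0, 0.468, 0.884, -0.0]
contact_force: [-0.2, -0.1, -0.5]
gripper_width: 0.133
```

```bash
python3 - <<'E'
from h import *
o=bot.get_obs(); print(o['t'],o['eef_pos'],o["gripper_width"],o["q"][6])
go([.4698,.0685,.20],-.102)
E
```

```text
16.4 [0.51757367 0.01871109 0.22141059] 0.1333836164075365 0.6109617516322091
turn [-0.06, -0.02, 40.06] shift [6.8, -1.15, 2.15] rows>= 3.7
```

Request:
carry_out([
  [[0,0,10],[2,-0.4,0.5],0.8],
  [[0,0,20],[4,-0.8,1],0.8],
  [[0,0,30],[6,-1.1,2.2],0.8],
  [[0,0,40],[6.8,-1.1,2.2],0.8],
  [[0,0,40],[6.8,-1.1,2.2],0.8],
])

```text
t: 17.02
eef_pos: [0.4705, 0.0679, 0.1994]
tool_rot: [-0.0, 0.739, 0.674, -0.001]
contact_force: [0.2, 0.8, 0.1]
gripper_width: 0.13
```

```bash
python3 - <<'E'
from h import *
import pickle
ci=bot.camera_info("wrist"); im=save("wrist","w10.png"); pickle.dump(ci,open("w10.pkl","wb"))
o=bot.get_obs(); print(o['t'],o['eef_pos'],o["gripper_width"],o["q"][6])
go([.4698,.0685,.20],-.102)
hsv=cv2.cvtColor(im,cv2.COLOR_RGB2HSV)
m=(hsv[...,0]>=25)&(hsv[...,0]<=35)&(hsv[...,1]>140)&(hsv[...,2]>90)
k,lab,st,ce=cv2.connectedComponentsWithStats(m.astype(np.uint8))
for i in range(1,k):
    if st[i,4]>60: print(st[i],ce[i],onz("wrist",ce[i],.025,ci).round(4))
ax=proj("wrist",[.4698,.0685,.025],ci); print("zone",ax)
print("head",proj("wrist",o["eef_pos"]-[0,0,.096],ci))
E
```

```text
17.075 [0.47106613 0.06752877 0.1996302 ] 0.1340320421153227 -0.16905030478725055
turn [-0.04, 0.03, 0.64] shift [0.09, -0.13, -0.04] rows>= 0.1
[234 153  16  43 563] [241.56660746 171.28419183] [0.4542 0.08   0.025 ]
[266 153  17  41 539] [274.80333952 170.60853432] [0.4882 0.0776 0.025 ]
[226 154   8  57 377] [229.18832891 180.92572944] [0.4403 0.0711 0.025 ]
[283 154   8  58 355] [286.92394366 181.03380282] [0.4998 0.0655 0.025 ]
[420 212  27  16 143] [430.70629371 217.41958042] [0.6741 0.0064 0.025 ]
[247 297  25  12 266] [258.33082707 302.72180451] [ 0.4564 -0.083   0.025 ]
zone [257.77115747 180.75608816]
head [258.97474484 204.32511664]
```

View pics/w10.png

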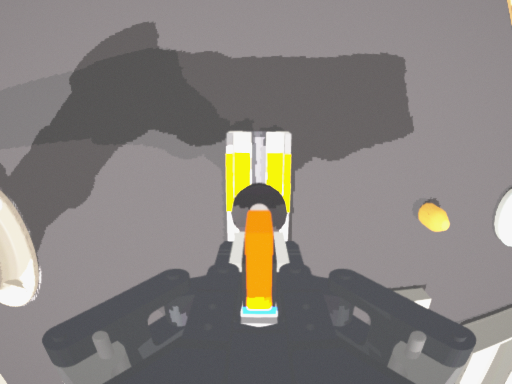

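```bash
python3 - <<'E'
from h import *
import pickle
ci=pickle.load(open("w10.pkl","rb")); im=cv2.imread("pics/w10.png").astype(int)
o=bot.get_obs(); A=[]
for r in range(138,180,6):
    g=im[r,:,2].astype(float)  # red channel
    seg=g[236:282]; th=(200+110)/2
    L=next(u for u in range(258,236,-1) if g[u]>th and g[u-1]>th); Rr=next(u for u in range(258,282) if g[u]>th and g[u+1]>th)
    a=onz("wrist",(L+.5,r),.025,ci);b=onz("wrist",(Rr-.5,r),.025,ci); c=(a+b)/2; A.append(c); print(r,L,Rr,np.linalg.norm(a-b).round(4),c.round(4))
A=np.array(A); p=np.polyfit(A[:,1],A[:,0],1); print(p,np.polyval(p,.0685), "median at .0685",np.median(A[:,0]-.1014*(A[:,1]-.0685)))
m=im.sum(2)<150
for r in (205,211,217): 
    u=[x for x in range(225,300) if im[r,x].sum()<165]; print(r,u[0],u[-1])
for z in (.120,.125,.13): print(proj("wrist",[o["eef_pos"][0],o["eef_pos"][1],z],ci))
E
```

```text
138 258 258 0.001 [0.4741 0.1125 0.025 ]
144 258 258 0.001 [0.4735 0.1064 0.025 ]
150 258 258 0.001 [0.473  0.1003 0.025 ]
156 258 258 0.001 [0.4724 0.0942 0.025 ]
162 258 258 0.001 [0.4718 0.088  0.025 ]
168 258 258 0.001 [0.4713 0.0818 0.025 ]
174 258 258 0.001 [0.4707 0.0756 0.025 ]
[0.09218858 0.46372373] 0.4700386476483002 median at .0685 0.469802560497755Traceback (most recent call last):
  File "<stdin>", line 13, in <module>
IndexError: list index out of range
```

Request:
carry_out([
  [[0,0,0.5],[0.1,-0.1,3],0.8],
  [[0,0,0.5],[0.1,-0.1,6],0.8],
  [[0,0,0.5],[0.1,-0.1,7],0.8],
  [[0,0,0.5],[0.1,-0.1,7],0.8],
  [[0,0,0.5],[0.1,-0.1,7],0.8],
])

```text
t: 17.7
eef_pos: [0.4714, 0.0685, 0.1308]
tool_rot: [0.0, 0.743, 0.67, 0.001]
contact_force: [-0.3, -0.1, -1.1]
gripper_width: 0.131
```

```bash
python3 - <<'E'
from h import *
E=[]
for i in range(4):
    im=bot.read_camera("wrist"); E.append(bot.get_obs()["eef_pos"])
print(np.array(E).round(4)); go([.4700,.0685,.12],-.102)
ci=bot.camera_info("wrist"); o=bot.get_obs()
hsv=cv2.cvtColor(im,cv2.COLOR_RGB2HSV)
m=(hsv[...,0]>=25)&(hsv[...,0]<=35)&(hsv[...,1]>140)&(hsv[...,2]>90)
k,lab,st,ce=cv2.connectedComponentsWithStats(m.astype(np.uint8))
for i in range(1,k):
    if st[i,4]>60: print(st[i],ce[i],onz("wrist",ce[i],.025,ci).round(4))
cv2.imwrite("pics/w11.png",im[:,:,::-1])
g=im.astype(int).sum(2)
for r in (90,110): print([int(x) for x in g[r,215:305]])
for r in (200,215): print("collar",[int(x) for x in g[r,205:315:2]])
E
```

```text
[[0.4714 0.0686 0.1309]
 [0.4713 0.0687 0.1309]
 [0.4712 0.0688 0.1308]
 [0.4711 0.0688 0.1306]]
turn [0.07, -0.05, -0.08] shift [-0.04, -0.1, 1.06] rows>= 0.2
[226 165  20  70 793] [233.5296343  190.24716267] [0.4525 0.0793 0.025 ]
[268 165  20  40 525] [278.52952381 178.52190476] [0.4893 0.0851 0.025 ]
[288 167  11  73 620] [293.17580645 203.04354839] [0.4995 0.0636 0.025 ]
[215 168  11  72 590] [219.6440678  202.84745763] [0.4398 0.0699 0.025 ]
[447 229  32  12 174] [458.81034483 233.08045977] [0.668  0.0132 0.025 ]
[247 297  25  13 294] [258.71768707 303.27891156] [ 0.4613 -0.0322  0.025 ]
[335, 329, 331, 337, 331, 336, 335, 333, 335, 335, 331, 335, 334, 337, 337, 337, 340, 333, 333, 335, 332, 339, 340, 335, 330, 337, 337, 334, 332, 333, 333, 332, 333, 336, 336, 334, 332, 335, 334, 330, 328, 329, 334, 337, 330, 333, 340, 329, 331, 336, 338, 333, 333, 331, 333, 334, 338, 332, 332, 334, 337, 336, 337, 341, 333, 332, 339, 335, 334, 336, 333, 335, 331, 333, 333, 338, 334, 334, 336, 333, 334, 339, 327, 332, 333, 334, 332, 330, 331, 333]
[333, 332, 336, 337, 334, 339, 337, 331, 337, 33
[... 268 characters left out ...]
335, 336, 337, 332, 333, 334, 338, 336, 329, 335, 336, 339, 334, 331, 338, 331, 334, 332, 335, 334, 331, 333, 337, 333, 333, 329, 333]
collar [487, 485, 483, 459, 441, 624, 504, 504, 504, 504, 697, 504, 504, 504, 541, 234, 235, 237, 234, 240, 235, 233, 237, 235, 236, 230, 233, 229, 232, 230, 232, 227, 234, 233, 236, 232, 228, 229, 237, 238, 504, 669, 609, 504, 504, 504, 573, 335, 364, 484, 483, 484, 483, 485, 487]
collar [484, 485, 484, 472, 452, 560, 504, 504, 504, 504, 705, 559, 504, 602, 413, 417, 411, 413, 409, 413, 410, 474, 425, 425, 425, 425, 423, 425, 425, 425, 424, 432, 421, 402, 302, 303, 302, 293, 300, 296, 309, 741, 504, 504, 504, 504, 578, 337, 476, 488, 483, 488, 486, 486, 488]
```

```bash
python3 - <<'E'
from h import *
im=cv2.imread("pics/w11.png"); ci=bot.camera_info("wrist"); hsv=cv2.cvtColor(im,cv2.COLOR_BGR2HSV)
m=(hsv[...,0]>=25)&(hsv[...,0]<=35)&(hsv[...,1]>140)&(hsv[...,2]>90)
for r in range(168,188,4):
    L=max(u for u in range(226,258) if m[r,u]); Q=min(u for u in range(258,290) if m[r,u])
    a=onz("wrist",(L+.5,r),.025,ci);b=onz("wrist",(Q-.5,r),.025,ci);c=(a+b)/2
    print(r,L,Q,np.linalg.norm(a-b).round(4),c.round(4),"x at .0685:",(c[0]-.102*(c[1]-.0685)).round(4))
o=bot.get_obs()
g=im.astype(int).sum(2)
for r in (190,195,200,205): 
    u=[x for x in range(228,292) if g[r,x]<260]; print("collar",r,u[0],u[-1])
for z in (.05,.06,.07): print(proj("wrist",[o["eef_pos"][0],o["eef_pos"][1],z],ci))
E
```

```text
168 244 268 0.0181 [0.4723 0.0954 0.025 ] x at .0685: 0.4696
172 244 268 0.0182 [0.472  0.0922 0.025 ] x at .0685: 0.4696
176 245 268 0.0174 [0.4721 0.089  0.025 ] x at .0685: 0.47
180 245 268 0.0175 [0.4717 0.0857 0.025 ] x at .0685: 0.47
184 245 269 0.0184 [0.4718 0.0824 0.025 ] x at .0685: 0.4704
collar 190 243 275
collar 195 238 280
collar 200 235 283
collar 205 236 274
[257.78539602 210.14145525]
[257.75085361 214.67307196]
[257.71316789 219.63641703]
```

Request:
carry_out([
  [[0,0,0],[0,-0.17,0],0.8],
  [[0,0,0],[0,-0.17,0.3],0.8],
  [[0,0,0],[0,-0.17,0.7],0.8],
  [[0,0,0],[0,-0.17,1.1],0.8],
  [[0,0,0],[0,-0.17,1.3],0.8],
])

```text
t: 18.52
eef_pos: [0.4687, 0.0687, 0.1165]
tool_rot: [-0.0, 0.743, 0.669, -0.0]
contact_force: [0.5, 0.5, -0.6]
gripper_width: 0.131
```

Request:
carry_out([
  [[0,0,0],[0,0,0.3],0.8],
  [[0,0,0],[0,0,0.6],0.8],
  [[0,0,0],[0,0,0.9],0.8],
  [[0,0,0],[0,0,1.1],0.8],
  [[0,0,0],[0,0,1.1],0.8],
])

```text
t: 19.15
eef_pos: [0.4688, 0.0687, 0.1058]
tool_rot: [-0.0, 0.743, 0.669, -0.0]
contact_force: [0.1, -0.0, -1.5]
gripper_width: 0.127
```

Request:
carry_out([
  [[0,0,0],[0,0,0.1],0.8],
  [[0,0,0],[0,0,0.2],0.8],
  [[0,0,0],[0,0,0.2],0.8],
])

```text
t: 19.52
eef_pos: [0.4689, 0.0687, 0.1039]
tool_rot: [-0.0, 0.743, 0.669, -0.0]
contact_force: [-0.3, -0.1, -1.3]
gripper_width: 0.129
```

Request:
carry_out([
  [[0,0,0],[0,0,0.1],0.8],
  [[0,0,0],[0,0,0.1],0.8],
  [[0,0,0],[0,0,0.2],0.8],
  [[0,0,0],[0,0,0.2],0.8],
])

```text
t: 20.02
eef_pos: [0.4692, 0.0688, 0.1035]
tool_rot: [-0.001, 0.743, 0.669, 0.001]
contact_force: [-6.6, -0.9, 22.9]
gripper_width: 0.134
```

Request:
carry_out([
  [[0,0,0],[0,0,-0.15],0.8],
  [[0,0,0],[-1,0,-0.15],0.8],
  [[0,0,0],[-2.2,0,-0.15],0.8],
  [[0,0,0],[-3.4,0,-0.15],0.8],
  [[0,0,0],[-4.6,0,-0.15],0.8],
])

```text
t: 20.65
eef_pos: [0.4643, 0.0222, 0.1036]
tool_rot: [0.0, 0.743, 0.669, 0.0]
contact_force: [-0.2, 9.4, 6.6]
gripper_width: 0.13
```

Request:
carry_out([
  [[0,0,0],[-0.5,0,0],0.8],
  [[0,0,0],[-0.9,0,0],0.8],
  [[0,0,0],[-1.3,0,0],0.8],
  [[0,0,0],[-1.7,0,0],0.8],
  [[0,0,0],[-2,0,0],0.8],
])

```text
t: 21.28
eef_pos: [0.4624, 0.0038, 0.1036]
tool_rot: [-0.0, 0.743, 0.67, 0.0]
contact_force: [0.2, 6.8, 7.3]
gripper_width: 0.129
```

Request:
carry_out([
  [[0,0,0],[-0.1,0,0],0.8],
  [[0,0,0],[-0.2,0,0],0.8],
  [[0,0,0],[-0.3,0,0],0.8],
  [[0,0,0],[-0.3,0,0],0.8],
])

```text
t: 21.78
eef_pos: [0.462, 0.0009, 0.1036]
tool_rot: [-0.0, 0.743, 0.67, 0.0]
contact_force: [0.9, 4.4, 6.6]
gripper_width: 0.131
```

```bash
cat > row.py <<'E'
from h import *
ci=bot.camera_info("wrist"); im=save("wrist","row.png"); o=bot.get_obs(); print(o["t"],o["eef_pos"],o["contact_force"].round(1))
for c in ("scene","side"):
    cc=bot.camera_info(c); im=bot.read_camera(c); hsv=cv2.cvtColor(im,cv2.COLOR_RGB2HSV); Rl=R.from_euler('z',-.101)
    for n,lo,hi in [("yellow",22,35),("red",0,6),("green",45,85),("blue",100,115)]:
        m=(hsv[...,0]>=lo)&(hsv[...,0]<=hi)&(hsv[...,1]>110)&(hsv[...,2]>70); k,lab,st,ce=cv2.connectedComponentsWithStats(m.astype(np.uint8))
        for i in range(1,k):
            P=onz(c,ce[i],.071,cc); L=Rl.inv().apply(P-[.4597,-.031,0])
            if st[i,4]>25 and abs(L[0])<.03 and -.16<L[1]<.06: print(c,n,st[i,4],L[:2].round(4))
E
python3 row.py
```

```text
21.825 [0.46198555 0.0008588  0.10358024] [1.5 4.7 6.2]
scene yellow 111 [ 0.0012 -0.127 ]
scene red 107 [ 0.0011 -0.0969]
scene green 86 [ 0.0024 -0.0647]
scene blue 93 [ 0.0032 -0.0332]
scene blue 94 [ 0.0221 -0.1511]
side yellow 44 [-0.0092  0.0583]
side yellow 134 [-0.0016 -0.128 ]
side red 133 [-0.0017 -0.0977]
side green 82 [-0.0006 -0.0659]
side blue 101 [ 0.0005 -0.0341]
```

Request:
carry_out([
  [[0,0,0],[-0.1,0,0],0.8],
  [[0,0,0],[-0.15,0,0],0.8],
  [[0,0,0],[-0.15,0,0],0.8],
])

```text
t: 22.3
eef_pos: [0.4619, -0.0004, 0.1036]
tool_rot: [-0.0, 0.743, 0.67, 0.0]
contact_force: [1.0, 6.2, 6.7]
gripper_width: 0.129
```

Request:
carry_out([
  [[0,0,0],[-0.1,0,0],0.8],
  [[0,0,0],[-0.1,0,0],0.8],
])

```text
t: 22.55
eef_pos: [0.4618, -0.0013, 0.1036]
tool_rot: [-0.0, 0.742, 0.67, 0.001]
contact_force: [1.3, 5.9, 5.7]
gripper_width: 0.133
```

Request:
carry_out([
  [[0,0,0],[-0.1,0,0],0.8],
  [[0,0,0],[-0.1,0,0],0.8],
])

```text
t: 22.8
eef_pos: [0.4617, -0.0023, 0.1036]
tool_rot: [-0.0, 0.743, 0.67, 0.001]
contact_force: [0.2, 5.7, 6.7]
gripper_width: 0.128
```

Request:
carry_out([
  [[0,0,0],[-0.1,0,0],0.8],
  [[0,0,0],[-0.1,0,0],0.8],
])

```text
t: 23.05
eef_pos: [0.4616, -0.0031, 0.1036]
tool_rot: [-0.0, 0.742, 0.67, 0.001]
contact_force: [0.5, 6.4, 6.0]
gripper_width: 0.131
```

```bash
python3 row.py
```

```text
23.1 [ 0.46159486 -0.00310841  0.1036232 ] [0.5 6.6 4.6]
scene yellow 110 [ 0.001  -0.1271]
scene red 106 [ 0.0012 -0.097 ]
scene green 83 [ 0.0025 -0.067 ]
scene blue 95 [ 0.0032 -0.0373]
scene blue 93 [ 0.022 -0.151]
side yellow 42 [-0.009   0.0541]
side yellow 134 [-0.0015 -0.128 ]
side red 131 [-0.0016 -0.0979]
side green 78 [-0.0008 -0.068 ]
side blue 100 [ 0.0006 -0.038 ]
```

Request:
carry_out([
  [[0,0,0],[-0.1,0,0],0.8],
  [[0,0,0],[-0.1,0,0],0.8],
])

```text
t: 23.45
eef_pos: [0.4615, -0.0035, 0.1036]
tool_rot: [-0.001, 0.742, 0.67, 0.001]
contact_force: [0.8, 6.6, 6.2]
gripper_width: 0.131
```

Request:
carry_out([
  [[0,0,0],[-0.1,0,0],0.8],
  [[0,0,0],[-0.1,0,0],0.8],
])

```text
t: 23.7
eef_pos: [0.4615, -0.0038, 0.1037]
tool_rot: [-0.001, 0.742, 0.67, 0.001]
contact_force: [0.2, 8.9, 5.7]
gripper_width: 0.13
```

Request:
carry_out([
  [[0,0,0],[-0.1,0,0],0.8],
  [[0,0,0],[-0.1,0,0],0.8],
])

```text
t: 23.95
eef_pos: [0.4615, -0.0045, 0.1038]
tool_rot: [-0.001, 0.742, 0.67, 0.001]
contact_force: [0.1, 11.7, 7.1]
gripper_width: 0.129
```

Request:
carry_out([
  [[0,0,0],[-0.1,0,0],0.8],
  [[0,0,0],[-0.1,0,0],0.8],
])

```text
t: 24.2
eef_pos: [0.4615, -0.0055, 0.1039]
tool_rot: [-0.001, 0.742, 0.67, 0.001]
contact_force: [-0.9, 10.8, 9.2]
gripper_width: 0.135
```

```bash
python3 row.py
```

```text
24.25 [ 0.46144516 -0.0055312   0.10386311] [ 0.1 10.8  8.6]
scene yellow 111 [ 0.0012 -0.1272]
scene red 108 [ 0.0012 -0.0972]
scene green 83 [ 0.0026 -0.0675]
scene blue 93 [ 0.0029 -0.0374]
scene blue 93 [ 0.022 -0.151]
side yellow 39 [-0.0093  0.054 ]
side yellow 139 [-0.0015 -0.1281]
side red 130 [-0.0014 -0.0979]
side green 81 [-0.001  -0.0683]
side blue 101 [ 0.0006 -0.0381]
```

Request:
carry_out([
  [[0,0,0],[0.1,0,0],0.8],
  [[0,0,0],[0.22,0,0],0.8],
  [[0,0,0],[0.22,0,0],0.8],
])

```text
t: 24.72
eef_pos: [0.4615, -0.005, 0.1038]
tool_rot: [-0.0, 0.742, 0.67, 0.001]
contact_force: [0.5, 6.2, 8.9]
gripper_width: 0.132
```

```bash
python3 row.py; python3 -c "
from h import *
print(bot.get_obs()['q']); go([.4616,-.0025,.1035],-.102+np.pi/2); go([.4616,-.0025,.1035],-.102)"
```

```text
24.775 [ 0.46149228 -0.00496282  0.10377816] [0.3 5.9 8.2]
scene yellow 112 [ 0.0011 -0.1271]
scene red 108 [ 0.0012 -0.0972]
scene green 82 [ 0.0024 -0.0675]
scene blue 93 [ 0.0029 -0.0374]
scene blue 93 [ 0.0222 -0.1511]
side yellow 36 [-0.0093  0.0525]
side yellow 138 [-0.0015 -0.1281]
side red 131 [-0.0016 -0.0979]
side green 80 [-0.0012 -0.0684]
side blue 101 [ 0.0006 -0.0381]
[-0.57528242  0.38490656  0.54714364  2.20513447 -0.34003402  0.63070383
  0.11417813]
turn [-0.05, -0.08, 89.96] shift [0.25, -0.01, 0.03] rows>= 8.4
turn [0.01, -0.08, -0.04] shift [0.25, -0.01, 0.03] rows>= 0.0
```

Request:
carry_out([
  [[0,0,0],[0.1,0,0],0.8],
  [[0,0,0],[0.15,0,0],0.8],
  [[0,0,0],[0.15,0,0],0.8],
])

```text
t: 25.25
eef_pos: [0.4615, -0.0046, 0.1037]
tool_rot: [0.0, 0.743, 0.67, 0.0]
contact_force: [0.8, 2.3, 8.4]
gripper_width: 0.128
```

Request:
carry_out([
  [[0,0,10],[0,0,0],0.8],
  [[0,0,20],[0,0,0],0.8],
  [[0,0,30],[0,0,0],0.8],
  [[0,0,40],[0.05,0,0],0.8],
  [[0,0,45],[0.05,0,0],0.8],
])

```text
t: 25.88
eef_pos: [0.4625, -0.0035, 0.1038]
tool_rot: [0.0, 0.943, 0.333, 0.001]
contact_force: [2.7, 4.2, 5.7]
gripper_width: 0.133
```

```bash
python3 row.py; python3 -c "
from h import *
go([.4616,-.0046,.1037],-.102+np.pi/2)"
```

```text
25.925 [ 0.46244936 -0.0034701   0.10377469] [1.9 4.9 6.9]
scene yellow 111 [ 0.001 -0.127]
scene red 106 [ 0.0002 -0.0969]
scene green 83 [ 0.0014 -0.0672]
scene blue 94 [ 0.0016 -0.0374]
scene blue 94 [ 0.022  -0.1511]
side yellow 137 [-0.0021 -0.1278]
side red 131 [-0.0029 -0.098 ]
side green 82 [-0.0019 -0.0679]
side blue 100 [-0.0011 -0.0379]
turn [0.01, -0.1, 44.92] shift [-0.13, 0.04, 0.01] rows>= 4.2
```

Request:
carry_out([
  [[0,0,10],[0,0,0],0.8],
  [[0,0,20],[0,0,0],0.8],
  [[0,0,30],[0,0,0],0.8],
  [[0,0,40],[0,0,0],0.8],
  [[0,0,45],[0,0,0],0.8],
])

```text
t: 26.65
eef_pos: [0.4621, -0.0017, 0.1038]
tool_rot: [-0.002, 0.999, -0.052, -0.0]
contact_force: [1.7, 9.9, 8.1]
gripper_width: 0.132
```

Request:
carry_out([
  [[0,0,0],[0,0,0],0.8],
])

```text
t: 26.78
eef_pos: [0.4621, -0.0017, 0.1038]
tool_rot: [-0.002, 0.999, -0.051, -0.0]
contact_force: [1.8, 9.4, 10.1]
gripper_width: 0.132
```

```bash
python3 row.py; python3 -c "
from h import *
go([.4616,-.0046,.1037],-.102+np.pi/2)"
```

```text
26.825 [ 0.46205468 -0.00169105  0.10380327] [1.  8.8 8.5]
scene yellow 111 [ 0.001 -0.127]
scene red 106 [ 0.0002 -0.0969]
scene green 84 [ 0.0013 -0.067 ]
scene blue 94 [ 0.0016 -0.0374]
scene blue 92 [ 0.022  -0.1511]
side yellow 137 [-0.0023 -0.1279]
side red 131 [-0.0029 -0.098 ]
side green 82 [-0.0019 -0.0679]
side blue 99 [-0.001 -0.038]
turn [-0.21, 0.02, 0.0] shift [-0.01, 0.3, 0.01] rows>= 0.0
```

Request:
carry_out([
  [[0,0,0],[0,-0.1,0],0.8],
  [[0,0,0],[0,-0.25,0],0.8],
  [[0,0,0],[0,-0.25,0],0.8],
])

```text
t: 27.3
eef_pos: [0.462, -0.0011, 0.1038]
tool_rot: [-0.0, 0.999, -0.052, 0.0]
contact_force: [1.5, 4.0, 6.6]
gripper_width: 0.132
```

Request:
carry_out([
  [[0,0,0],[0,-0.08,-0.03],0.8],
  [[0,0,0],[0,-0.08,-0.03],0.8],
])

```text
t: 27.55
eef_pos: [0.4619, -0.0009, 0.1038]
tool_rot: [0.0, 0.999, -0.052, 0.0]
contact_force: [2.7, 2.8, 3.6]
gripper_width: 0.13
```

```bash
python3 row.py
```

```text
27.6 [ 0.46187646 -0.00089048  0.10379667] [1.9 2.2 3.4]
scene yellow 111 [ 0.001 -0.127]
scene red 106 [ 0.0002 -0.0969]
scene green 83 [ 0.0014 -0.0672]
scene blue 94 [ 0.0016 -0.0374]
scene blue 92 [ 0.0219 -0.1511]
side yellow 136 [-0.0023 -0.1278]
side red 131 [-0.0029 -0.098 ]
side green 82 [-0.0019 -0.0679]
side blue 100 [-0.001  -0.0379]
```

Row still closed; release and lift straight up.

Request:
carry_out([
  [[0,0,0],[0,0,0],2],
  [[0,0,0],[0,0,0],3.2],
  [[0,0,0],[0,0,0],3.2],
  [[0,0,0],[0,0,-1],3.2],
  [[0,0,0],[0,0,-3],3.2],
])

```text
t: 28.32
eef_pos: [0.4611, -0.0012, 0.1341]
tool_rot: [0.0, 0.999, -0.052, -0.001]
contact_force: [0.4, -0.3, -0.4]
gripper_width: 0.372
```

Request:
carry_out([
  [[0,0,0],[0,0,-4],3.2],
  [[0,0,0],[0,0,-9],3.2],
  [[0,0,0],[0,0,-13],3.2],
  [[0,0,0],[0,0,-13],3.2],
])

```text
t: 28.82
eef_pos: [0.4632, -0.0008, 0.2663]
tool_rot: [-0.001, 0.999, -0.052, 0.002]
contact_force: [0.9, -0.2, -0.7]
gripper_width: 0.371
```

```bash
python3 row.py; python3 - <<'E'
from h import *
w=cv2.imread("pics/row.png"); ci=bot.camera_info("wrist")
hsv=cv2.cvtColor(w,cv2.COLOR_BGR2HSV)
m=(hsv[...,0]>=12)&(hsv[...,0]<=24)&(hsv[...,1]>180)&(hsv[...,2]>100)
k,lab,st,ce=cv2.connectedComponentsWithStats(m.astype(np.uint8))
for i in range(1,k):
    if st[i,4]>200:
        P=onz("wrist",ce[i],.1175,ci); print(st[i],P)
        if np.linalg.norm(P[:2]-[.462,0])<.05: print(fit(box(40,12,85.5,117.5),[("wrist",ci,lab==i)],[.462,0,-.1],(.005,.005,.1)))
c=np.zeros((600,800,3),np.uint8)
a=bot.read_camera("side")[190:310,170:320,::-1]; b=bot.read_camera("scene")[150:260,150:310,::-1]
c[:300,:375]=cv2.resize(a,(375,300),interpolation=cv2.INTER_CUBIC); c[300:575,:400]=cv2.resize(b,(400,275),interpolation=cv2.INTER_CUBIC); c[:384,400:]=w[:,56:456]
cv2.imwrite("pics/fin.png",c)
E
```

```text
28.875 [ 0.46213513 -0.00052306  0.26473579] [ 0.5 -0.7  0.4]
scene yellow 111 [ 0.001 -0.127]
scene red 107 [ 0.0002 -0.0968]
scene green 83 [ 0.0014 -0.0672]
scene blue 93 [ 0.0015 -0.0372]
scene blue 93 [ 0.0218 -0.1511]
side yellow 138 [-0.0023 -0.1279]
side red 132 [-0.0028 -0.0979]
side green 82 [-0.0019 -0.0679]
side blue 98 [-0.0012 -0.0379]
[  9 112  14  19 211] [0.57323998 0.27188391 0.1175    ]
[253 161  13  45 224] [ 0.47073274 -0.00114931  0.1175    ]
(array([ 0.46401216, -0.00133463, -0.10684184]), np.float64(0.04399065325612106))
```

View pics/fin.png

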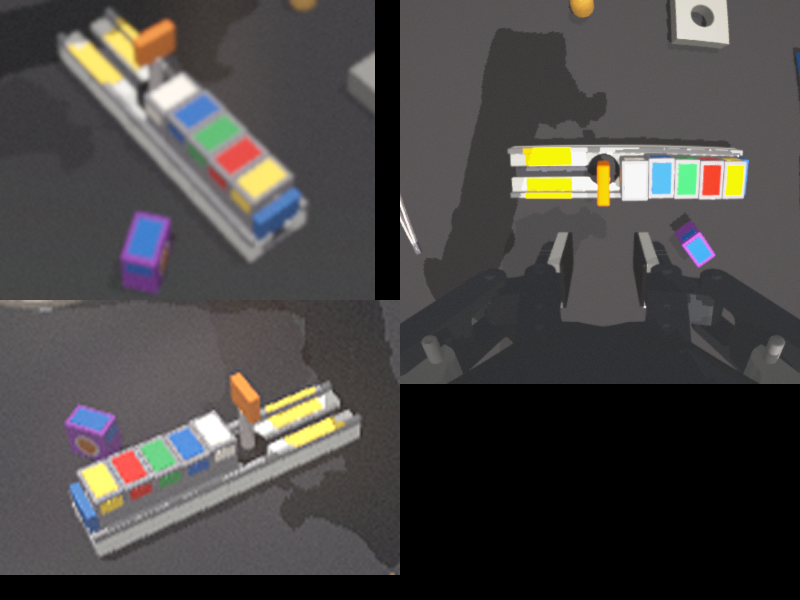

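```bash
python3 -c "
from station import bot
print(bot.hand_in(), bot.get_obs()['t'])"
```

```text
the job is handed in; nothing more can be done
the job is handed in; nothing more can be done
```

The job is done and handed in at about 29 s of the 67 s allowed.

**What I did:**
- I dragged the blue and white cubes about 40 mm along the rail. Then I put the green cube in directly after the red one and held it until it stood on the deck.
- I lowered the stud head-first into the slot in the yellow zone until its collar sat on the deck.
- I slid it until the cubes stopped moving and the push force rose, turned it a quarter turn under light push, released it and lifted clear.

**Last checks:**
- **Row:** it reads yellow, red, green, blue, white from the end wall. The label spacing of the first four is about 30 mm, so they are closed up. White shows touching the collar in the picture; I did not measure that gap separately.
- **Stud:** its centre is at about rail y = 30, where a closed row of five cubes should put it. The handle is within about 0.3° of straight across the rail, and nothing moved on release.
- **Other things on the bench:** the purple look-alike stands where it was. I never went near the other bystanders, but I did not check them again at the end.

**Disagreements:**
- The cameras differed by 2–3 mm on absolute position along the rail, so I closed the row by force and spacing rather than by coordinates.
- Setting the green cube down briefly pressed with 51 N at the wrist, against the 120 N limit.
- The stud tilted slightly in the grip during the final push, and I eased it back before turning.

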